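# Slide a block battery under the hood of a tester

### The job

Put the black block battery into the battery tester: set it on the metal plate in front of the hood with its terminals towards the pocket, and slide it straight in under the hood until its terminal end is fully home against the stop, lying flat on the plate. Let go of it there, and leave the heat sink and the relay where they are.

Things in the scene. Friction and masses are not known exactly. Their poses are not given: they have to be found in the camera images.
- battery: Black block battery, tan band at its blunt end, lying flat and loose: 46 long, 26 wide, 17 mm high, about 50 g. Two terminals stand 3 mm out of its other end. Origin on the underside; -x points to the terminal end (face 22 mm from the origin; blunt end at x = +24 mm), y across, z up. At the start the terminals point away from the robot within 45 degrees. Grip across the 26 mm, on the blunt half.
- terminal_end (a point): Middle of the face at the battery's terminal end: 22 mm from the battery's origin along its -x, 8.5 mm above its underside; axes as the battery's.
- cradle: Battery tester fixed to the bench: steel plate 4 mm thick, 130 x 88 mm, with a grey hood and pocket on it. Origin on the bench surface under the middle of the pocket's mouth; +x points level into the pocket (away from the robot within 25 degrees), z up. The plate is open from x = -62 mm to the mouth at x = 0. Behind the 35 mm high hood stands a meter case of the same height. All rigid.
- stop (a point): Middle of the stop in the tester's pocket, on the plate: a 4 mm high sill across the floor, 18 mm in from the mouth; axes as the tester's. The pocket is 40 mm wide between two 10 mm cheeks that reach forward to the mouth; the hood's underside is 25 mm above the plate. Home, the battery is 18 mm under the hood and 28 mm of its blunt half stays outside.
- heatsink: A loose black finned heat sink, 25 x 42 mm, 20 mm high, standing fins up on the bench; not to be moved. Origin in the middle of its underside, z up.
- relay: A loose small relay in a clear case with a black foot, 28 x 21 mm, 36 mm high, standing on the bench; not to be moved. Origin in the middle of its underside, z up.
There are look-alikes about, which are no part of the job. Leave any yellow look-alike of the battery alone.

How it is judged:
At the end, for the whole second after the job is handed in: The battery lies flat on the tester's plate (underside within 3 mm of it, tilt under 7 degrees), terminal end under the hood and within 7 mm of the stop, straight in the pocket within 14 degrees and 12 mm of its middle line, at rest (x of terminal_end in the frame of cradle between 0.011 and 0.021 m and y of terminal_end in the frame of cradle between -0.012 and 0.012 m and z of battery in the frame of cradle between 0.001 and 0.007 m and angle between battery's own z axis and vertical below 0.12 rad and angle between the x axis of battery and the x axis of cradle, either way round below 0.25 rad and linear speed of battery below 0.01 m/s); the robot touches nothing.
It fails at once if the heat sink is moved more than 30 mm (distance of heatsink from where it was at the start of the episode above 0.03 m).
It fails at once if the relay is moved more than 30 mm (distance of relay from where it was at the start of the episode above 0.03 m).
It also fails if it takes over 38 s, if anything falls off the work surface, if the arm or the gripper's body presses on something with over 40 N, if the wrist force passes 120 N, or if a joint passes its speed limit or range.

### The arm

A 6-joint arm with a two-finger parallel gripper is mounted at the origin on a cart in front of the work surface, level with it; the furniture and walls round the work are solid. World frame = base frame: x ahead of the robot, y to its left, z up, the work surface at z = 0. Lengths are in m, angles in rad, forces in N, time in s.
With the tool pointing down it reaches from about 0.35 to 0.775 m from the base axis. Payload 5.5 kg.
Tool frame: the origin (TCP) lies where the fingers leave the gripper's body, on its centre line; the fingertips stand 73 mm ahead of it and the grasp point (between the pads) lies 54 mm ahead of it; z points along the fingers, y is the direction in which the jaws open and shut (so a half turn about z gives the same grasp; the last joint's range is limited). The gripper opens to 85 mm and grips with 20 to 120 N. Pads are 22 mm wide; open, the fingers measure 114 mm over their backs; the gripper's body (76 mm by 85 mm) begins 54 mm behind the grasp point. The pads swing forward as they close: fully open they stand 13 mm farther back than shut.
Start: joints at [-0.14, 0.313, 0.046, 1.304, 0, 1.431], TCP at [0.575, -0, 0.304] pointing down, gripper open.
Joint ranges: [-2.76, 2.76], [-0.86, 1.69], [-1.03, 1.26], [-2.2, 2.34], [-1.47, 1.5], [-3.14, 3.14]. Speed limits (rad/s): [2.57, 2.57, 3.14, 3.14, 3.14, 3.14].

### API

Orientations are given as a unit quaternion [w, x, y, z].
In Python, from workcell import env, read_camera, job, cut_out gives the robot as it stands.
- The arm moves only by the tool servo_tool, never from a script. Its argument "deltas" is a list of rows, each an object of numbers: "dx", "dy", "dz": the shift along the world's x, y, z in mm; "rx", "ry", "rz": the turn, a rotation vector about the world's x, y, z in rad; "fingers": the closure, from -1 (fully open) to 1 (shut). A call has 1 to 8 rows; each row shifts and turns the commanded pose from where the row before left it; what a row does not reach is not made up. A row lasts 1/10 s, in which the tool goes at most 50 mm and 8.59 degrees, less where a joint would pass 70% of its speed; a pose out of reach is approached as far as the arm can. A call is refused whole if a number of a shift passes 50 or a number of a turn 0.15, either way. A call with a gripper value outside its range is refused whole. The fingers move at their own pace and stop on an object; "newtons" is the grip in N (left out, the last holds). Time passes only in rows, so rows that do not move let the fingers close. It gives the time, the measured TCP pose, the force and the opening at its end, in the units of the state.
- env.get_state(): the state, without advancing time (a new reading comes with each control period).
- read_camera(name): name is "scene" or "side" or "wrist"; returns a dict with "img" (480x640x3 uint8, red, green, blue), "intrinsics" (3x3 intrinsics, pixels), "extrinsics" (4x4, takes a point from camera to world coordinates); the wrist camera has in their place "hand_eye" (4x4, takes a point from camera to tool coordinates, whose origin is the TCP and whose axes are the flange's). Camera axes: x right, y down, z forward; pixel columns grow to the right and rows downward; lengths in m; the calibration is good to about 2 mm. A picture is of the moment at which its call begins: read the wrist's pose just before it. There is no depth.
- job.hand_in(): hands the job in, once; it reports no verdict.
Trained networks look in the newest picture that a camera, given by its name, has taken for a name from the list of things; names that differ only in an ending like _2 or _b are one class to them, and where a whole thing is asked for, a point or a joint stands for the part that bears it (a point fixed in the world has none). Each returns a list of dicts, best first, with "confidence" (0 to 1); they miss things now and then, are a little off and sometimes report something else, mostly with a low value. They report only what shows in the picture. A call takes as long as a camera call. They do not tell look-alikes from the thing itself.
- cut_out(target, camera): "region" (480x640 bool, what is visible of it) and "extent" ([left, top, right, bottom] in pixels, round what is visible of it).
The state is a dict: "clock": time; "joint_pos": joint angles; "qvel": joint speeds; "tau": joint torques, N m; "tcp_pos": TCP position; "orientation": TCP orientation; "wrist_force": force on the tool from outside, world axes, zero at the start; "ft_torque": the same for the moment, N m; "finger_gap": finger opening in m.
Only numpy, scipy, OpenCV 4.12 (cv2) and the standard library are available. Lean on these libraries where they do the work, as an engineer would, in place of code of your own. Each camera call takes 0.05 s, during which the arm holds its last target. There are 200 camera calls.

## Working session

There is one attempt and no reset: what is moved stays moved. The work goes in short steps, Python scripts to look and compute and a tool call to move; the robot and the scene stay as the last step left them, time stands still between calls to the robot, and variables do not carry over. Pictures are saved under pics/ and viewed, about 8 in all and at most 12, crops included, and the job is handed in when it is done.

Besides the shell and the picture viewer there is one more tool, called after "Request:" in YAML: its name, and indented under it one key for each argument. servo_tool: Moves the arm, as the interface text tells. Its arguments: {"type":"object","properties":{"deltas":{"type":"array"},"newtons":{"type":"number"}},"required":["deltas"]}

```bash
mkdir -p pics; cat > h.py <<'E'
import numpy as np, cv2
from scipy.spatial.transform import Rotation as R
from workcell import env, read_camera, job, cut_out
def cam(name):
    s=env.get_state(); c=read_camera(name); K=np.array(c["intrinsics"])
    if "extrinsics" in c: T=np.array(c["extrinsics"])
    else:
        q=s["orientation"]; W=np.eye(4); W[:3,:3]=R.from_quat([q[1],q[2],q[3],q[0]]).as_matrix(); W[:3,3]=s["tcp_pos"]
        T=W@np.array(c["hand_eye"])
    return c["img"],K,T
def p2w(uv,z,K,T):
    uv=np.atleast_2d(uv).astype(float)
    d=np.c_[uv,np.ones(len(uv))]@np.linalg.inv(K).T@T[:3,:3].T; o=T[:3,3]
    return o+d*((z-o[2])/d[:,2])[:,None]
def w2p(P,K,T):
    P=np.atleast_2d(P).astype(float); c=(P-T[:3,3])@T[:3,:3]; u=c@K.T; return u[:,:2]/u[:,2:]
def save(n,img): cv2.imwrite(f"pics/{n}.png",cv2.cvtColor(img,cv2.COLOR_RGB2BGR))
E
python3 - <<'E'
from h import *
print(env.get_state())
for n in ["scene","wrist"]:
    img,K,T=cam(n); save(n+"0",img)
    for t in ["battery","cradle","heatsink","relay"]:
        for d in cut_out(t,n):
            e=d["extent"]; ys,xs=np.nonzero(d["region"]); c=[xs.mean(),ys.mean()]
            print(n,t,round(d["confidence"],2),e,np.round(c),p2w(c,.015,K,T).round(3),img[d["region"]].mean(0).round())
E
```

```text
{'clock': 0.0, 'joint_pos': array([-1.39624675e-01,  3.13981242e-01,  4.49306766e-02,  1.30360993e+00,
       -1.37485646e-06,  1.43118497e+00]), 'qvel': array([-0.00077123, -0.00128753,  0.00101646,  0.00127232,  0.00089802,
        0.00052538]), 'tau': array([-2.90074182e-03, -4.80629075e+01,  2.98531097e+01,  1.95313990e-02,
       -3.83516899e-04, -4.27451073e-05]), 'tcp_pos': array([5.74594950e-01, 3.27926229e-05, 3.02999911e-01]), 'orientation': array([-7.43977440e-04,  7.07111182e-01,  7.07101766e-01, -5.61497681e-04]), 'wrist_force': array([ 0.15299266, -0.11779366,  0.08854816]), 'ft_torque': array([0.01007217, 0.0161637 , 0.00964703]), 'finger_gap': 0.08546836497294168}
scene battery 0.82 [226.9, 258.2, 262.4, 284.2] [245. 270.] [[ 0.438 -0.058  0.015]] [66. 62. 54.]
scene battery 0.7 [279.5, 298.8, 312.6, 328.8] [296. 314.] [[ 0.432 -0.181  0.015]] [129. 112.  44.]
scene cradle 0.76 [330.0, 303.6, 440.6, 380.8] [386. 341.] [[ 0.486 -0.302  0.015]] [112. 113. 112.]
scene heatsink 0.94 [304.6, 247.4, 330.8, 265.4] [317. 256.] [[ 0.543 -0.108  0.015]] [41. 40. 38.]
scene relay 0.65 [250.5, 201.7, 270.3, 226.7] [261. 214.] [[0.551 0.041 0.015]] [113. 110. 105.]
wrist battery 0.9 [195.9, 348.3, 222.2, 371.9] [211. 362.] [[ 0.455 -0.179  0.015]] [140. 124.  43.]
wrist battery 0.83 [162.6, 230.6, 217.0, 268.2] [191. 254.] [[ 0.444 -0.051  0.015]] [72. 69. 57.]
wrist battery 0.2 [207.8, 398.4, 271.5, 431.5] [228. 413.] [[ 0.469 -0.249  0.015]] [162. 168. 166.]
wrist cradle 0.81 [205.1, 401.4, 267.1, 430.8] [227. 414.] [[ 0.468 -0.25   0.015]] [164. 170. 169.]
wrist heatsink 0.93 [273.8, 274.7, 318.1, 321.6] [294. 298.] [[ 0.55  -0.101  0.015]] [21. 21. 20.]
wrist relay 0.97 [271.9, 149.8, 307.7, 184.6] [290. 167.] [[0.548 0.037 0.015]] [129. 129. 124.]
```

View pics/scene0.png

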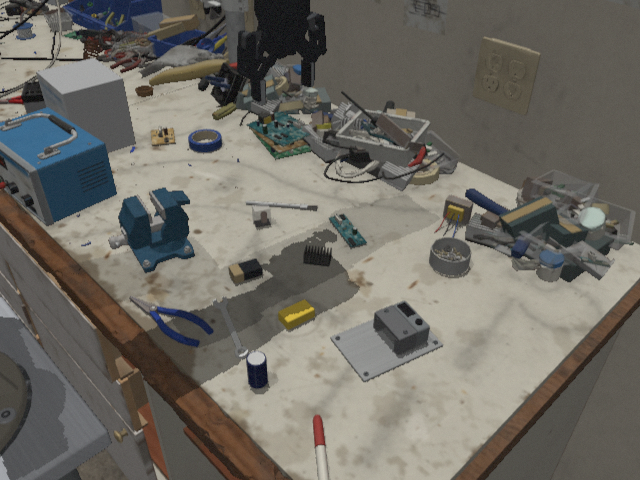

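View pics/wrist0.png

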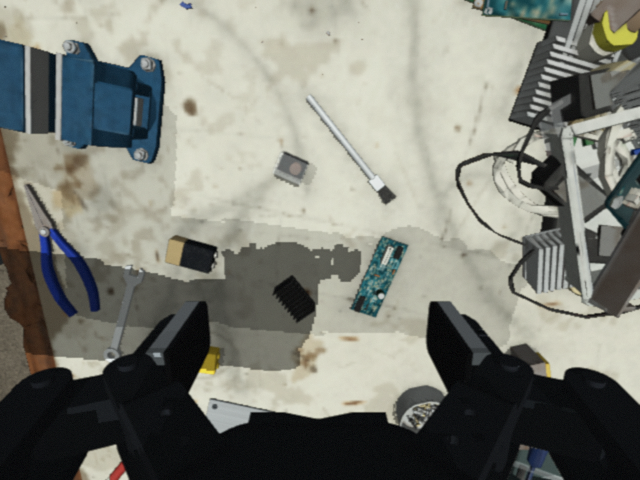

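The scene shows the black battery with its tan band at (245,270). Its only look-alikes are the yellow block at (296,314) and possibly the blue can at (257,368), so I choose the black one. The tester is at (386,341), the heat sink at (317,256) and the relay at (261,214).

```bash
python3 - <<'E'
from h import *
img,K,T=cam("scene")
c=p2w([[331,338],[367,378],[441,345]],.004,K,T);print(c.round(4)); 
d=c[2]-c[1];e=c[1]-c[0];print(np.linalg.norm(d),np.linalg.norm(e),np.degrees(np.arctan2(d[1],d[0])),np.degrees(np.arctan2(e[1],e[0])))
print("cam",T[:3,3].round(2))
img2,K2,T2=cam("wrist")
print("wcam",T2.round(3).tolist(),K2[0,0])
for im,k,t,n in((img,K,T,"scene"),(img2,K2,T2,"wrist")):
    for r in cut_out("battery",n)[:2]:
        (b,wh,a)=cv2.minAreaRect(np.argwhere(r["region"])[:,::-1].astype(np.float32)); bx=cv2.boxPoints((b,wh,a)); print(n,p2w(bx,.012,k,t)[:,:2].round(3).tolist())
a=cv2.resize(img[235:305,200:320],None,fx=5,fy=5,interpolation=2);b=cv2.resize(img2[220:290,140:260],None,fx=5,fy=5,interpolation=2)
save("crop1",np.r_[b[:250],a])
E
```

```text
[[ 0.4427 -0.2408  0.004 ]
 [ 0.4277 -0.3222  0.004 ]
 [ 0.5436 -0.3533  0.004 ]]
0.11999947834485841 0.08275399562010884 -15.028542009103903 -100.44362428239418
cam [ 0.03 -0.63  0.62]
wcam [[1.0, 0.0, -0.001, 0.575], [0.0, -0.959, -0.283, 0.07], [-0.001, 0.283, -0.959, 0.374], [0.0, 0.0, 0.0, 1.0]] 368.87200366971615
scene [[0.425, -0.027], [0.478, -0.042], [0.456, -0.082], [0.406, -0.066]]
scene [[0.416, -0.155], [0.471, -0.163], [0.453, -0.201], [0.4, -0.192]]
wrist [[0.414, -0.061], [0.424, -0.03], [0.473, -0.044], [0.463, -0.075]]
wrist [[0.438, -0.195], [0.455, -0.157], [0.471, -0.165], [0.454, -0.203]]
```

View pics/crop1.png

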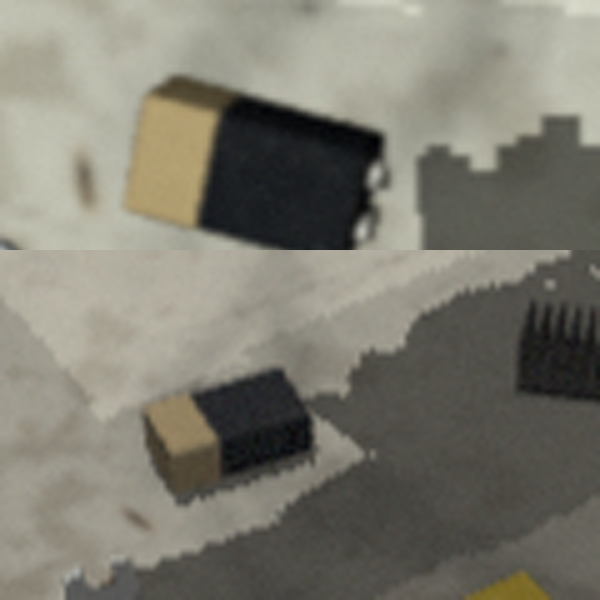

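The crop confirms the choice: black body, tan band on the robot's side, and two terminals pointing away at about -14°. Next I go above it for a close look.

Request:
servo_tool:
  deltas:
    - {"dx":-18,"dy":-6,"dz":-15,"rz":0.147}
    - {"dx":-18,"dy":-6,"dz":-15,"rz":0.147}
    - {"dx":-18,"dy":-6,"dz":-15,"rz":0.147}
    - {"dx":-18,"dy":-6,"dz":-15,"rz":0.147}
    - {"dx":-18,"dy":-6,"dz":-15,"rz":0.147}
    - {"dx":-18,"dy":-6,"dz":-15,"rz":0.147}
    - {"dx":-18,"dy":-6,"dz":-15,"rz":0.147}
    - {"dx":-16,"dy":-7,"dz":-15,"rz":0.147}

```text
invalid input at $.deltas[0]: expected keys dx, dy, dz, rx, ry, rz, fingers
```

Request:
servo_tool:
  deltas:
    - {"rz":0.147}
    - {}
    - {}

```text
invalid input at $.deltas[0]: expected keys dx, dy, dz, rx, ry, rz, fingers
```

```bash
python3 - <<'E'
from h import *
print(env.get_state()["joint_pos"].round(2))
img,K,T=cam("wrist"); save("wrist1",img)
for t in ["battery","cradle"]:
  for d in cut_out(t,"wrist"):
    b=cv2.minAreaRect(np.argwhere(d["region"])[:,::-1].astype(np.float32)); print(t,d["confidence"],d["extent"],p2w(cv2.boxPoints(b),.017,K,T)[:,:2].round(4).tolist())
E
```

```text
[-0.14  0.31  0.05  1.3  -0.    1.43]
battery 0.67 [197.3, 349.5, 222.4, 371.2] [[0.4418, -0.1901], [0.4576, -0.157], [0.4709, -0.1642], [0.4554, -0.1975]]
battery 0.61 [164.7, 233.1, 217.2, 271.5] [[0.415, -0.0581], [0.4264, -0.0284], [0.4747, -0.043], [0.4642, -0.0733]]
cradle 0.94 [207.8, 400.0, 266.6, 434.5] [[0.4377, -0.2694], [0.4503, -0.2239], [0.5138, -0.2417], [0.503, -0.2883]]
```

View pics/wrist1.png

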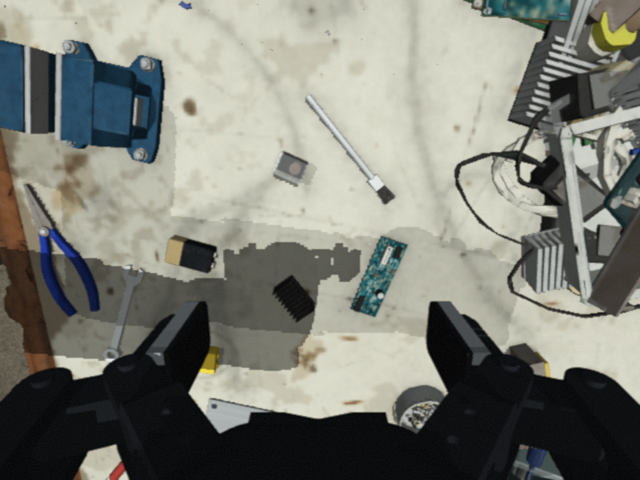

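All keys are required, so neither move ran and the view is unchanged. I resend with full rows.

Request:
servo_tool:
  deltas:
    - {"dx":-18,"dy":-6,"dz":-15,"rx":0,"ry":0,"rz":0.147,"fingers":-1}
    - {"dx":-18,"dy":-6,"dz":-15,"rx":0,"ry":0,"rz":0.147,"fingers":-1}
    - {"dx":-18,"dy":-6,"dz":-15,"rx":0,"ry":0,"rz":0.147,"fingers":-1}
    - {"dx":-18,"dy":-6,"dz":-15,"rx":0,"ry":0,"rz":0.147,"fingers":-1}
    - {"dx":-18,"dy":-6,"dz":-15,"rx":0,"ry":0,"rz":0.147,"fingers":-1}
    - {"dx":-18,"dy":-6,"dz":-15,"rx":0,"ry":0,"rz":0.147,"fingers":-1}
    - {"dx":-18,"dy":-6,"dz":-15,"rx":0,"ry":0,"rz":0.147,"fingers":-1}
    - {"dx":-16,"dy":-7,"dz":-15,"rx":0,"ry":0,"rz":0.147,"fingers":-1}

```text
clock: 1.65
tcp_pos: [0.4321, -0.0491, 0.1835]
orientation: [0.0, 0.193, 0.981, 0.0]
wrist_force: [-0.1, -1.2, -0.5]
finger_gap: 0.0852
```

Request:
servo_tool:
  deltas:
    - {"dx":0,"dy":0,"dz":0,"rx":0,"ry":0,"rz":0.147,"fingers":-1}
    - {"dx":0,"dy":0,"dz":0,"rx":0,"ry":0,"rz":0,"fingers":-1}
    - {"dx":0,"dy":0,"dz":0,"rx":0,"ry":0,"rz":0,"fingers":-1}

```text
clock: 1.95
tcp_pos: [0.4336, -0.0492, 0.1844]
orientation: [0.001, 0.125, 0.992, -0.0]
wrist_force: [-0.4, 0.7, 0.3]
finger_gap: 0.0852
```

```bash
python3 - <<'E'
from h import *
print(env.get_state()["joint_pos"].round(2))
img,K,T=cam("wrist"); save("wrist2",img)
for t in ["battery","cradle"]:
  for d in cut_out(t,"wrist"):
    b=cv2.minAreaRect(np.argwhere(d["region"])[:,::-1].astype(np.float32)); print(t,d["confidence"],d["extent"],p2w(cv2.boxPoints(b),.017,K,T)[:,:2].round(4).tolist())
E
```

```text
[-0.3   0.12 -0.5   0.94  0.   -0.05]
battery 0.81 [115.1, 250.8, 175.4, 317.4] [[0.4087, -0.1861], [0.4094, -0.1528], [0.461, -0.1606], [0.4607, -0.196]]
battery 0.74 [298.2, 214.9, 339.8, 286.0] [[0.4603, -0.0729], [0.4126, -0.0576], [0.4205, -0.0319], [0.4687, -0.0458]]
cradle 0.59 [0.0, 306.6, 96.4, 396.5] [[0.4246, -0.2816], [0.4413, -0.2161], [0.5136, -0.2484], [0.4955, -0.3194]]
```

View pics/wrist2.png

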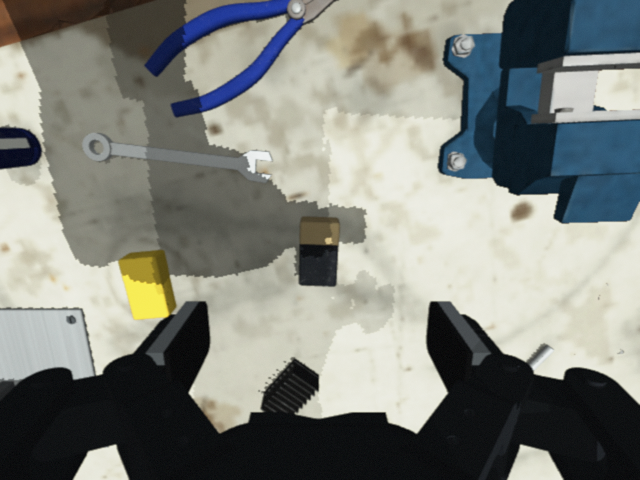

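The close view shows the battery at (319,252), tan end towards the robot and heading about -17°. The grip point is (0.4315, -0.049). Now I descend.

Request:
servo_tool:
  deltas:
    - {"dx":-1,"dy":0,"dz":-24,"rx":0,"ry":0,"rz":-0.025,"fingers":-0.3}
    - {"dx":-1,"dy":0,"dz":-24,"rx":0,"ry":0,"rz":-0.02,"fingers":-0.3}
    - {"dx":0,"dy":0,"dz":-24,"rx":0,"ry":0,"rz":0,"fingers":-0.3}
    - {"dx":0,"dy":0,"dz":-20,"rx":0,"ry":0,"rz":0,"fingers":-0.3}
    - {"dx":0,"dy":0,"dz":-15,"rx":0,"ry":0,"rz":0,"fingers":-0.3}
    - {"dx":0,"dy":0,"dz":0,"rx":0,"ry":0,"rz":0,"fingers":-0.3}
    - {"dx":0,"dy":0,"dz":0,"rx":0,"ry":0,"rz":0,"fingers":-0.3}

```text
clock: 2.8
tcp_pos: [0.4313, -0.049, 0.0771]
orientation: [-0.0, 0.146, 0.989, 0.0]
wrist_force: [-0.4, -0.0, 1.1]
finger_gap: 0.0558
```

Request:
servo_tool:
  deltas:
    - {"dx":0,"dy":0,"dz":0,"rx":0,"ry":0,"rz":0,"fingers":1}
    - {"dx":0,"dy":0,"dz":0,"rx":0,"ry":0,"rz":0,"fingers":1}
    - {"dx":0,"dy":0,"dz":0,"rx":0,"ry":0,"rz":0,"fingers":1}
    - {"dx":0,"dy":0,"dz":0,"rx":0,"ry":0,"rz":0,"fingers":1}
    - {"dx":0,"dy":0,"dz":0,"rx":0,"ry":0,"rz":0,"fingers":1}
    - {"dx":0,"dy":0,"dz":0,"rx":0,"ry":0,"rz":0,"fingers":1}
  newtons: 40

```text
clock: 3.4
tcp_pos: [0.4319, -0.0492, 0.078]
orientation: [0.001, 0.146, 0.989, -0.0]
wrist_force: [-0.6, 0.1, 6.3]
finger_gap: 0.0253
```

Request:
servo_tool:
  deltas:
    - {"dx":0,"dy":0,"dz":15,"rx":0,"ry":0,"rz":0,"fingers":1}
    - {"dx":0,"dy":0,"dz":25,"rx":0,"ry":0,"rz":0,"fingers":1}
    - {"dx":0,"dy":-20,"dz":25,"rx":0,"ry":0,"rz":0,"fingers":1}
    - {"dx":-4,"dy":-30,"dz":25,"rx":0,"ry":0,"rz":0,"fingers":1}
    - {"dx":-4,"dy":-30,"dz":10,"rx":0,"ry":0,"rz":0,"fingers":1}
    - {"dx":-4,"dy":-30,"dz":0,"rx":0,"ry":0,"rz":0,"fingers":1}
    - {"dx":0,"dy":-30,"dz":0,"rx":0,"ry":0,"rz":0,"fingers":1}
    - {"dx":0,"dy":0,"dz":0,"rx":0,"ry":0,"rz":0,"fingers":1}

```text
clock: 4.2
tcp_pos: [0.4197, -0.1923, 0.1777]
orientation: [0.001, 0.148, 0.989, -0.001]
wrist_force: [-0.4, 0.2, -0.3]
finger_gap: 0.0255
```

Request:
servo_tool:
  deltas:
    - {"dx":0,"dy":0,"dz":0,"rx":0,"ry":0,"rz":0,"fingers":1}
    - {"dx":0,"dy":0,"dz":0,"rx":0,"ry":0,"rz":0,"fingers":1}

```text
clock: 4.4
tcp_pos: [0.4187, -0.1883, 0.1768]
orientation: [-0.0, 0.146, 0.989, 0.0]
wrist_force: [-0.2, -0.0, -1.0]
finger_gap: 0.025
```

```bash
python3 - <<'E'
from h import *
img,K,T=cam("wrist"); save("wrist3",img); np.savez("w3",K=K,T=T)
for t in ["battery","cradle"]:
  for d in cut_out(t,"wrist"): print(t,d["confidence"],d["extent"])
E
```

```text
battery 0.9 [317.2, 226.8, 365.6, 282.4]
battery 0.76 [283.7, 272.8, 350.4, 391.8]
battery 0.23 [470.2, 337.8, 515.2, 402.5]
cradle 0.76 [143.7, 291.7, 276.6, 455.3]
```

View pics/wrist3.png

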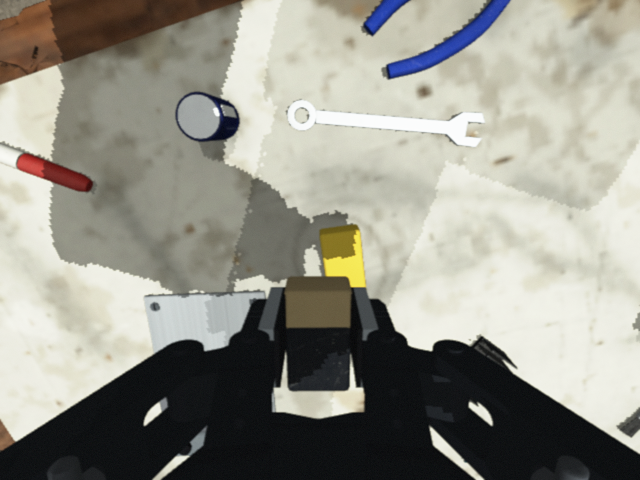

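```bash
python3 - <<'E'
from h import *
z=np.load("w3.npz");K,T=z["K"],z["T"]
c=p2w([[145,296],[265,292],[151,344],[161,410]],.004,K,T)[:,:2];print(c.round(4).tolist())
e=c[1]-c[0];print(np.linalg.norm(e),np.degrees(np.arctan2(e[1],e[0]))-90)
e=c[3]-c[0];print(np.degrees(np.arctan2(e[1],e[0])))
# held battery top corners
print(p2w([[285,283],[351,283],[289,389],[349,389]],.115,K,T).round(4).tolist())
img=cv2.imread("pics/scene0.png"); sd,K3,T3=cam("side"); save("side0",sd)
d=cut_out("cradle","side"); print([ (x["confidence"],x["extent"]) for x in d])
a=cv2.resize(img[290:390,320:450],None,fx=4,fy=4,interpolation=2)
sdb=cv2.cvtColor(sd,cv2.COLOR_RGB2BGR)
if d:
    l,t,r,b=map(int,d[0]["extent"]); l=max(l-15,0);t=max(t-15,0); s=sdb[t:b+15,l:r+15]; f=min(270/s.shape[1],400/s.shape[0]); print(l,t,f); s=cv2.resize(s,None,fx=f,fy=f,interpolation=2)
    o=np.zeros((400,800,3),np.uint8);o[:,:520]=a;o[:s.shape[0],525:525+s.shape[1]]=s;a=o
cv2.imwrite("pics/crad.png",a)
E
```

```text
[[0.4232, -0.3209], [0.4451, -0.2373], [0.4606, -0.3329], [0.5177, -0.3497]]
0.08649935557755205 -14.653050757484195
-16.910595047509357
[[0.4006, -0.1974, 0.115], [0.4079, -0.173, 0.115], [0.4471, -0.2109, 0.115], [0.4544, -0.1866, 0.115]]
[(0.87, [257.5, 286.9, 367.8, 340.3])]
242 271 1.9285714285714286
```

View pics/crad.png

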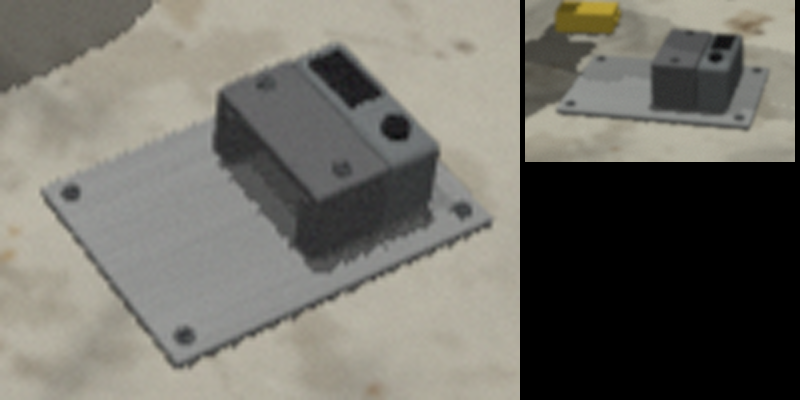

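```bash
python3 - <<'E'
from h import *
from scipy.optimize import least_squares
z=np.load("w3.npz");K,T=z["K"],z["T"]; _,Ks,Ts=cam("scene"); _,Kd,Td=cam("side")
f=lambda p,m:np.c_[p[0]+np.cos(p[2])*m[:,0]-np.sin(p[2])*m[:,1],p[1]+np.sin(p[2])*m[:,0]+np.cos(p[2])*m[:,1],m[:,2]]
A=lambda *r:np.array(r)/1000
sm=A([-62,44,4],[-62,-44,4],[68,-44,4]);su=[[330.5,337.5],[364,381.2],[443,345]]
wm=A([-62,-44,4],[-62,44,4]);wu=[[145,296],[265,292]]
s=lambda x,y:[242+(x-525)/1.9286,271+y/1.9286]
dm=A([-62,-44,4],[68,-44,4]);du=[s(559,111),s(748,126)]
sets={"scene":(sm,su,Ks,Ts,2),"wrist":(wm,wu,K,T,1),"side":(dm,du,Kd,Td,2)}
def res(p,names): return np.concatenate([((w2p(f(p,m),k,t)-u)*w).ravel() for m,u,k,t,w in (sets[n] for n in names)])
for names in (["scene"],["scene","wrist"],["scene","wrist","side"]):
    o=least_squares(res,[.49,-.29,-.25],args=(names,)); p=o.x; print(p.round(4),np.degrees(p[2]),o.fun.round(1))
print(w2p(f(p,A([0,30,39],[0,-30,39],[0,30,35],[0,-30,35])),Ks,Ts).round(1), "seen 374.2,313.2 / 398,340.8")
d=p2w([[374.2,313.2],[398,340.8]],.039,Ks,Ts);print(d)
E
```

```text
[ 0.4917 -0.2962 -0.2508] -14.368555756501621 [-1.7 -0.9  0.1  0.7  1.6 -0.3]
[ 0.4929 -0.2956 -0.2585] -14.810656006889777 [-1.  -2.9 -0.1 -1.2  2.1 -1.1 -2.6 -1.3 -0.4 -1.1]
[ 0.4939 -0.2955 -0.2525] -14.465464002226241 [-0.2 -3.2  1.5 -1.9  2.7 -2.4 -2.4  0.1 -0.4 -0.3 -5.5 -3.   0.4 -1. ]
[[375.1 308.9]
 [400.4 337.3]
 [374.9 311. ]
 [400.1 339.4]] seen 374.2,313.2 / 398,340.8
[[ 0.49432333 -0.27119397  0.039     ]
 [ 0.47934796 -0.32637641  0.039     ]]
```

Request:
servo_tool:
  deltas:
    - {"dx":7,"dy":-24,"dz":0,"rx":0,"ry":0,"rz":0.038,"fingers":1}
    - {"dx":7,"dy":-24,"dz":0,"rx":0,"ry":0,"rz":0,"fingers":1}
    - {"dx":7,"dy":-24,"dz":-15,"rx":0,"ry":0,"rz":0,"fingers":1}
    - {"dx":7,"dy":-23,"dz":-20,"rx":0,"ry":0,"rz":0,"fingers":1}
    - {"dx":0,"dy":0,"dz":-20,"rx":0,"ry":0,"rz":0,"fingers":1}
    - {"dx":0,"dy":0,"dz":-20,"rx":0,"ry":0,"rz":0,"fingers":1}
    - {"dx":0,"dy":0,"dz":-17,"rx":0,"ry":0,"rz":0,"fingers":1}
    - {"dx":0,"dy":0,"dz":0,"rx":0,"ry":0,"rz":0,"fingers":1}

```text
clock: 5.55
tcp_pos: [0.4463, -0.2833, 0.0832]
orientation: [-0.001, 0.127, 0.992, 0.001]
wrist_force: [-0.3, -0.0, -0.3]
finger_gap: 0.0258
```

Request:
servo_tool:
  deltas:
    - {"dx":0,"dy":0,"dz":0,"rx":0,"ry":0,"rz":0,"fingers":1}
    - {"dx":0,"dy":0,"dz":0,"rx":0,"ry":0,"rz":0,"fingers":1}

```text
clock: 5.75
tcp_pos: [0.4474, -0.2841, 0.0858]
orientation: [0.0, 0.127, 0.992, -0.0]
wrist_force: [-0.2, 0.5, -0.5]
finger_gap: 0.0253
```

```bash
python3 - <<'E'
from h import *
im,K,T=cam("scene"); sd,_,_=cam("side"); w,_,_=cam("wrist")
a=cv2.resize(im[270:390,320:450],None,fx=3.2,fy=3.2,interpolation=2); b=cv2.resize(sd[255:355,240:385],None,fx=2.6,fy=2.6,interpolation=2)
o=np.zeros((590,800,3),np.uint8); o[:a.shape[0],:a.shape[1]]=a; o[:b.shape[0],420:420+b.shape[1]]=b
c=cv2.resize(w[240:460,100:540],None,fx=.85,fy=.85); o[300:300+c.shape[0],422:422+c.shape[1]]=c
save("pl",o)
E
```

```text
(no output)
```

View pics/pl.png

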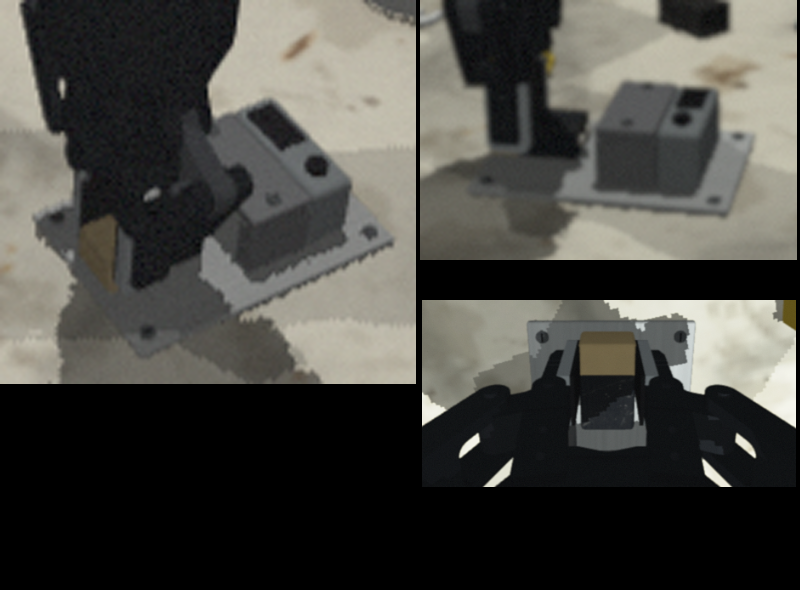

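The battery is parallel to the plate and about 2 mm off its middle (wrist inset: battery 607, plate middle 612). I shift it by 2 mm and lower it to the plate.

Request:
servo_tool:
  deltas:
    - {"dx":0,"dy":2,"dz":-2,"rx":0,"ry":0,"rz":0,"fingers":1}
    - {"dx":0,"dy":0,"dz":-1,"rx":0,"ry":0,"rz":0,"fingers":1}
    - {"dx":0,"dy":0,"dz":0,"rx":0,"ry":0,"rz":0,"fingers":1}
    - {"dx":0,"dy":0,"dz":0,"rx":0,"ry":0,"rz":0,"fingers":1}

```text
clock: 6.3
tcp_pos: [0.447, -0.2819, 0.0819]
orientation: [-0.0, 0.127, 0.992, 0.0]
wrist_force: [-0.6, 0.2, -0.8]
finger_gap: 0.0252
```

Request:
servo_tool:
  deltas:
    - {"dx":0,"dy":0,"dz":-1,"rx":0,"ry":0,"rz":0,"fingers":1}
    - {"dx":0,"dy":0,"dz":0,"rx":0,"ry":0,"rz":0,"fingers":1}
    - {"dx":0,"dy":0,"dz":0,"rx":0,"ry":0,"rz":0,"fingers":1}

```text
clock: 6.6
tcp_pos: [0.4471, -0.282, 0.0816]
orientation: [0.0, 0.127, 0.992, -0.0]
wrist_force: [-1.4, 0.9, 6.4]
finger_gap: 0.0252
```

Contact with the plate is at 6 N. Now I slide in.

Request:
servo_tool:
  deltas:
    - {"dx":5,"dy":-1.3,"dz":0.5,"rx":0,"ry":0,"rz":0,"fingers":1}
    - {"dx":5,"dy":-1.3,"dz":0,"rx":0,"ry":0,"rz":0,"fingers":1}
    - {"dx":5,"dy":-1.3,"dz":0,"rx":0,"ry":0,"rz":0,"fingers":1}
    - {"dx":5,"dy":-1.3,"dz":0,"rx":0,"ry":0,"rz":0,"fingers":1}
    - {"dx":0,"dy":0,"dz":0,"rx":0,"ry":0,"rz":0,"fingers":1}

```text
clock: 7.1
tcp_pos: [0.4682, -0.2878, 0.0817]
orientation: [0.001, 0.127, 0.992, -0.0]
wrist_force: [0.7, 0.5, 2.4]
finger_gap: 0.0254
```

Request:
servo_tool:
  deltas:
    - {"dx":3,"dy":-0.8,"dz":0,"rx":0,"ry":0,"rz":0,"fingers":1}
    - {"dx":3,"dy":-0.8,"dz":0,"rx":0,"ry":0,"rz":0,"fingers":1}
    - {"dx":0,"dy":0,"dz":0,"rx":0,"ry":0,"rz":0,"fingers":1}

```text
clock: 7.4
tcp_pos: [0.4733, -0.2889, 0.0817]
orientation: [0.0, 0.127, 0.992, -0.0]
wrist_force: [-1.0, 0.2, 5.0]
finger_gap: 0.0254
```

Request:
servo_tool:
  deltas:
    - {"dx":2,"dy":-0.5,"dz":0,"rx":0,"ry":0,"rz":0,"fingers":1}
    - {"dx":0,"dy":0,"dz":0,"rx":0,"ry":0,"rz":0,"fingers":1}
    - {"dx":0,"dy":0,"dz":0,"rx":0,"ry":0,"rz":0,"fingers":1}

```text
clock: 7.7
tcp_pos: [0.475, -0.2893, 0.0816]
orientation: [-0.0, 0.127, 0.992, -0.0]
wrist_force: [-0.8, 1.4, 6.1]
finger_gap: 0.026
```

Request:
servo_tool:
  deltas:
    - {"dx":2,"dy":-0.5,"dz":0,"rx":0,"ry":0,"rz":0,"fingers":1}
    - {"dx":0,"dy":0,"dz":0,"rx":0,"ry":0,"rz":0,"fingers":1}
    - {"dx":0,"dy":0,"dz":0,"rx":0,"ry":0,"rz":0,"fingers":1}

```text
clock: 8.0
tcp_pos: [0.477, -0.2898, 0.0816]
orientation: [-0.0, 0.127, 0.992, -0.0]
wrist_force: [-2.4, 1.4, 5.0]
finger_gap: 0.0254
```

Request:
servo_tool:
  deltas:
    - {"dx":2,"dy":-0.5,"dz":0,"rx":0,"ry":0,"rz":0,"fingers":1}
    - {"dx":0,"dy":0,"dz":0,"rx":0,"ry":0,"rz":0,"fingers":1}
    - {"dx":0,"dy":0,"dz":0,"rx":0,"ry":0,"rz":0,"fingers":1}

```text
clock: 8.3
tcp_pos: [0.478, -0.29, 0.0816]
orientation: [-0.001, 0.127, 0.992, 0.0]
wrist_force: [-5.3, 0.8, 7.9]
finger_gap: 0.0256
```

Request:
servo_tool:
  deltas:
    - {"dx":1.5,"dy":-0.4,"dz":0,"rx":0,"ry":0,"rz":0,"fingers":1}
    - {"dx":0,"dy":0,"dz":0,"rx":0,"ry":0,"rz":0,"fingers":1}
    - {"dx":0,"dy":0,"dz":0,"rx":0,"ry":0,"rz":0,"fingers":1}

```text
clock: 8.6
tcp_pos: [0.4782, -0.2901, 0.0816]
orientation: [-0.003, 0.127, 0.992, 0.0]
wrist_force: [-10.1, 1.5, 12.3]
finger_gap: 0.0255
```

The resistance has risen to 10 N at x = 0.478, and I predicted home at 0.4785. I relieve the pressure, release and lift.

Request:
servo_tool:
  deltas:
    - {"dx":-1.5,"dy":0.4,"dz":0.3,"rx":0,"ry":0,"rz":0,"fingers":1}
    - {"dx":0,"dy":0,"dz":0,"rx":0,"ry":0,"rz":0,"fingers":-0.3}
    - {"dx":0,"dy":0,"dz":0,"rx":0,"ry":0,"rz":0,"fingers":-0.3}
    - {"dx":0,"dy":0,"dz":0,"rx":0,"ry":0,"rz":0,"fingers":-0.3}
    - {"dx":0,"dy":0,"dz":0,"rx":0,"ry":0,"rz":0,"fingers":-0.3}
    - {"dx":0,"dy":0,"dz":15,"rx":0,"ry":0,"rz":0,"fingers":-0.3}
    - {"dx":0,"dy":0,"dz":25,"rx":0,"ry":0,"rz":0,"fingers":-0.3}

```text
clock: 9.3
tcp_pos: [0.478, -0.2894, 0.1203]
orientation: [-0.002, 0.127, 0.992, 0.001]
wrist_force: [0.9, -0.0, 0.2]
finger_gap: 0.0557
```

Request:
servo_tool:
  deltas:
    - {"dx":-10,"dy":0,"dz":30,"rx":0,"ry":0,"rz":0,"fingers":-0.3}
    - {"dx":-20,"dy":20,"dz":30,"rx":0,"ry":0,"rz":0,"fingers":-0.3}
    - {"dx":-20,"dy":30,"dz":30,"rx":0,"ry":0,"rz":0,"fingers":-0.3}
    - {"dx":0,"dy":30,"dz":10,"rx":0,"ry":0,"rz":0,"fingers":-0.3}
    - {"dx":0,"dy":30,"dz":0,"rx":0,"ry":0,"rz":0,"fingers":-0.3}
    - {"dx":0,"dy":0,"dz":0,"rx":0,"ry":0,"rz":0,"fingers":-0.3}
    - {"dx":0,"dy":0,"dz":0,"rx":0,"ry":0,"rz":0,"fingers":-0.3}

```text
clock: 10.0
tcp_pos: [0.4293, -0.18, 0.2219]
orientation: [0.0, 0.126, 0.992, -0.0]
wrist_force: [-1.0, -0.1, 0.3]
finger_gap: 0.0556
```

```bash
python3 - <<'E'
from h import *
im,K,T=cam("scene"); sd,_,_=cam("side")
p=np.array([.493,-.2957]);d=np.array([np.cos(.2545),-np.sin(.2545)]);n=np.array([-d[1],d[0]])
q=[]
for x,y in((-28,13),(-28,-13),(0,-13),(0,13)): q.append([*(p+d*x/1e3+n*y/1e3),.021])
uv=w2p(q,K,T);print("expected top corners outside",uv.round(1).tolist(),((uv-[330,285])*4).round().tolist())
a=cv2.resize(im[285:390,330:450],None,fx=4,fy=4,interpolation=2); b=cv2.resize(sd[270:355,245:385],None,fx=2.2,fy=2.2,interpolation=2)
o=np.zeros((420,800,3),np.uint8); o[:a.shape[0],:a.shape[1]]=a; o[:b.shape[0],485:485+b.shape[1]]=b
save("end",o)
E
```

```text
expected top corners outside [[363.5, 333.5], [374.0, 346.2], [391.5, 338.7], [380.7, 326.3]] [[134.0, 194.0], [176.0, 245.0], [246.0, 215.0], [203.0, 165.0]]
```

View pics/end.png

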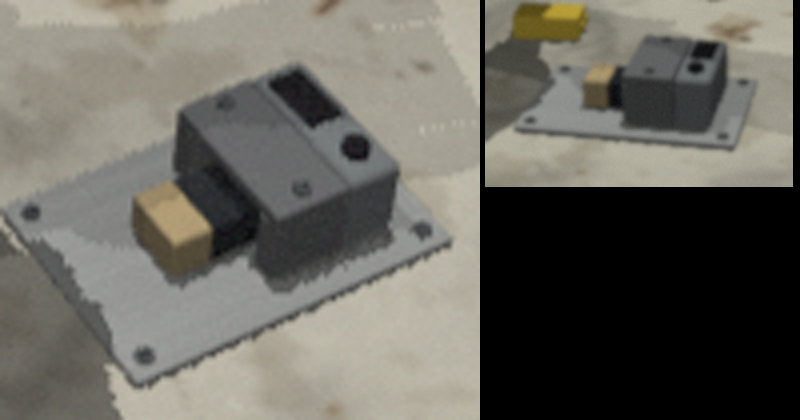

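The blunt corners land where expected: seen (134,196) and (176,248), expected (134,194) and (176,245). That depends on my tester pose, so I check once more from directly above.

Request:
servo_tool:
  deltas:
    - {"dx":20,"dy":-10,"dz":10,"rx":0,"ry":0,"rz":0,"fingers":-0.3}
    - {"dx":20,"dy":-20,"dz":10,"rx":0,"ry":0,"rz":0,"fingers":-0.3}
    - {"dx":20,"dy":-20,"dz":10,"rx":0,"ry":0,"rz":0,"fingers":-0.3}
    - {"dx":20,"dy":-20,"dz":0,"rx":0,"ry":0,"rz":0,"fingers":-0.3}
    - {"dx":20,"dy":-20,"dz":0,"rx":0,"ry":0,"rz":0,"fingers":-0.3}
    - {"dx":20,"dy":-20,"dz":0,"rx":0,"ry":0,"rz":0,"fingers":-0.3}
    - {"dx":0,"dy":0,"dz":0,"rx":0,"ry":0,"rz":0,"fingers":-0.3}
    - {"dx":0,"dy":0,"dz":0,"rx":0,"ry":0,"rz":0,"fingers":-0.3}

```text
clock: 10.9
tcp_pos: [0.5488, -0.2914, 0.2503]
orientation: [-0.001, 0.128, 0.992, 0.001]
wrist_force: [-0.6, -0.2, -1.0]
finger_gap: 0.0558
```

```bash
python3 - <<'E'
from h import *
w,K,T=cam("wrist"); np.savez("w4",K=K,T=T); print(T[:3,3])
d=cut_out("cradle","wrist"); e=[int(v) for v in d[0]["extent"]]; print(e,[x["extent"] for x in cut_out("battery","wrist")])
l,t=max(e[0]-10,0),max(e[1]-10,0); s=w[t:e[3]+10,l:e[2]+10]; f=min(800/s.shape[1],600/s.shape[0]); print(l,t,f)
save("top",cv2.resize(s,None,fx=f,fy=f,interpolation=2))
E
```

```text
[ 0.47999547 -0.27467722  0.32070235]
[241, 72, 355, 232] [[403.8, 2.1, 449.4, 77.5], [278.6, 117.2, 314.9, 158.2]]
231 62 3.3333333333333335
```

View pics/top.png

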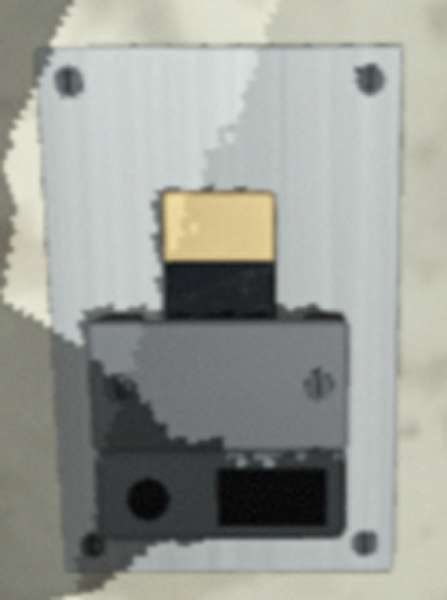

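```bash
python3 - <<'E'
from h import *
z=np.load("w4.npz");K,T=z["K"],z["T"]
d=np.array([np.cos(.2545),-np.sin(.2545)]);n=np.array([-d[1],d[0]])
def q(x,y,h): P=p2w([[231+x/3.333,62+y/3.333]],h,K,T)[0][:2]; return np.array([P@d,P@n])*1000
e0=q(38,45,.004);e1=q(402,45,.004); o=(e0+e1)/2+[62,0]
g=q(392,570,.004); print("plate len",g-e1,"w",e1-e0)
for nm,a in dict(bluntL=q(163,192,.021),bluntR=q(275,192,.021),hood39=q(220,320,.039),bandL=q(163,262,.021),hoodL=q(88,320,.039),hoodR=q(347,320,.039)).items(): print(nm,(a-o).round(1))
E
```

```text
plate len [129.22170476   0.39913906] w [ 0.17547216 86.47929588]
bluntL [-28.3 -12.9]
bluntR [-28.2  13.1]
hood39 [-0.4  0.8]
bandL [-12.6 -13.4]
hoodL [ -0.4 -28.8]
hoodR [-0.3 29.3]
```

The overhead view puts the blunt end at x = -28.3 mm (ideal -28), with the battery central and straight. I hand in.

```bash
python3 - <<'E'
from h import *
print(job.hand_in(), env.get_state()["clock"])
E
```

```text
the job is handed in; nothing more can be done
the job is handed in; nothing more can be done
```

I gripped the black battery by its blunt half, set it on the tester's plate and slid it in under the hood until it met the stop. I then let go, backed the arm off and handed the job in at about 11 s.

- **Seating:** the push force rose to about 10 N at x = 0.478 m; I had predicted contact with the stop at 0.4785 m.
- **Final position:** from overhead, the blunt end is 28.3 mm outside the mouth (28 mm is home). That puts the terminal face about 17.7 mm in, within about 0.2 mm of the middle line and under 1° off straight. Height on the plate I judged only by eye and from the contact force when I lowered it; it looks flat.
- **Other objects:** the arm's path stayed clear of the heat sink, the relay and the yellow look-alike. I did not measure their positions again at the end.
- **Checks that failed or disagreed:** my first two move calls were refused for missing keys, and nothing moved. An early hood-edge estimate from the scene camera put the mouth about 6 mm nearer the robot than the plate fit did. The final overhead view agreed with the plate fit to 0.4 mm.

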